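# Set and lock the air regulator, then hover its cover ready for the screws

### The arm

A 7-joint arm with a two-finger parallel gripper is mounted at the origin on a cart in front of the work surface, level with it; the furniture and walls round the work are solid. World frame = base frame: x ahead of the robot, y to its left, z up, the work surface at z = 0. Lengths are in m, angles in rad, forces in N, time in s.
With the tool pointing down it reaches from about 0.4 to 0.875 m from the base axis. Payload 19.3 kg.
Tool frame: the origin (TCP) lies between the finger pads; the fingertips stand bot.tcp_to_tips ahead of it and the grasp point (between the pads) is the TCP (bot.tcp_to_tips is the distance from the TCP to the fingertips, in m); z points along the fingers, y is the line along which they close (so a half turn about z gives the same grasp; the last joint's range is limited). The gripper opens to 85 mm and grips with 20 to 120 N. Pads are 22 mm wide; open, the fingers measure 114 mm over their backs; the gripper's body (76 mm by 85 mm) begins 54 mm behind the grasp point. The pads swing forward as they close: fully open they stand 13 mm farther back than shut.
Start: joints at [-1.2, 0.521, -0.036, 1.599, 0.021, 1.021, -0.113], TCP at [0.267, 0.565, 0.25] pointing down, gripper open.
Joint ranges: [-2.91, 2.91], [-0.3, 2.13], [-1.5, 1.42], [0.17, 2.43], [-1.26, 4.41], [0.16, 1.93], [-2.52, 2.52]. Speed limits (rad/s): [1.89, 1.89, 2.39, 2.39, 3.01, 3.01, 3.01].

### API

Orientations are given as [roll, pitch, yaw] about the fixed x, y, z axes, in that order (R = Rz(yaw) Ry(pitch) Rx(roll)).
In Python, from workcell import telemetry, grab_frame, bot gives the robot as it stands. The module is installed in compiled form; this text tells all that it offers.
- The arm moves only by the shell command python3 -m crank 'ROWS' [FORCE]. ROWS is text: rows parted by semicolons, each of 7 numbers parted by spaces: the finger opening in m, from 0 to 0.0854, then the shift along the tool's x, y, z in m, then the turn, a rotation vector about the tool's x, y, z in degrees. A call has exactly 8 rows; each row shifts and turns the commanded pose from where the row before left it, along the tool's axes as they then stand; what a row does not reach is not made up. A row lasts 1/12 s, in which the tool goes at most 41.7 mm and 7.16 degrees, less where a joint would pass 70% of its speed; a pose out of reach is approached as far as the arm can. A call with a gripper value outside its range is refused whole. The fingers move at their own pace and stop on an object; FORCE is the grip in N (left out, the last holds). Time passes only in rows, so rows that do not move let the fingers close, or fill a call up. It gives the time, the measured TCP pose, the force, the opening and the grip force at its end, in the units of the state.
- telemetry.observe(): the state, without advancing time (a new reading comes with each control period).
- grab_frame(name): name is "scene" or "top" or "wrist"; returns a dict with "pixels" (420x560x3 uint8, red, green, blue), "depth" (420x560 float32, m along the optical axis (not along the pixel's ray), 0 where there is no reading), "vertical_fov" (degrees; the focal length in pixels is half the picture's height over the tangent of half this angle, whatever the lens; pixels are square), "cx", "cy" (the principal point, pixels), "R" (3x3) and "t" (3): a world point X has camera coordinates R X + t; the wrist camera has in their place "hand_eye" (4x4, takes a point from camera to tool coordinates, whose origin is the TCP and whose axes are the flange's). Camera axes: x right, y down, z forward; pixel columns grow to the right and rows downward; lengths in m; the calibration is good to about 2 mm. A picture is of the moment at which its call begins: read the wrist's pose just before it.
- bot.job_done(): hands the job in; it is judged then, once.
The state is a dict: "clock": time; "qpos": joint angles; "qd": joint speeds; "joint_efforts": joint torques, N m; "position": TCP position; "tool_rot": TCP orientation; "force": force on the tool from outside, world axes, zero at the start; "moment": the same for the moment, N m; "grip_width": finger opening in m; "finger_force": force on a finger pad.
Only numpy, scipy, OpenCV 4.12 (cv2) and the standard library are available. Lean on these libraries where they do the work, as an engineer would, in place of code of your own. Each camera call takes 0.05 s, during which the arm holds its last target. There are 200 camera calls.

### The job

Turn the regulator's black knob until its white pointer stands at the red mark, then push the yellow lock fork fully home over the knob. Then lift the loose blue cover plate by its handle and finish while still holding it, level and still, hovering about 15 mm above the flange at the open end of the box without touching the box, with its four holes straight above the four threaded holes (either way round). Leave the other things on the table where they are.

Things in the scene. Friction and masses are not known exactly. Their poses are not given: they have to be found in the camera images.
- regulator: Grey air regulator box, 130 (x) x 220 (y) x 40 mm high, fixed to the table. Origin under its centre; x points away from the robot when the yaw is 0, z up. At its +y end is a bright flange with an open chamber and four threaded holes; at its -y end, on top, stand the knob and the lock. Two air fittings stick out 20 mm at its +x side.
- knob (a joint): Angle of the black regulator knob about the vertical, rad, anticlockwise positive seen from above; 0 = the white pointer at the red mark. Range -1.5 to 1.5, starts between 0.5 and 1.3. It turns stiffly (0.05 N m) and stays where it is left.
- knob_grip (a point): On the knob's axis, 10 mm below the top of its upright bar grip, 74 mm above the table. The bar is 36 mm long, 12 mm wide, 38 mm high, and stands on a black dial 52 mm across whose top is 46 mm above the table. Its x axis runs along the bar (turns with the knob); the white pointer line is on the -x end. With the knob at 0 the bar lies along the box's x axis.
- set_mark (a point): The red mark on the box's top beside the dial, 31.5 mm from the knob's axis towards the box's -x side. Axes as the box's.
- lock (a joint): Travel of the yellow lock fork, m; 0 = fully open, 0.042 = fully home against its stop, with its tines on both sides of the knob's bar. It slides along the box's -x direction; friction 2 N, stays where it is left. Starts between 0 and 0.008.
- lock_grip (a point): Inside the upright yellow tab of the lock, 9 mm below its top (the top is 46.5 mm above the box's top), 78 mm above the table, on its mid-plane. The tab is 24 mm long along the box's x, 10 mm wide across it, 34 mm high. Axes as the box's. At home the tab's centre is 43 mm from the knob's axis. The flat fork below the tab is 36 mm wide, its top 53.5 mm above the table; the two dark guides beside it reach to 54 mm.
- cover_grip (a point): Centre of the cover plate's dark handle bar: 58 mm long along the plate's x, 12 mm wide, 16 mm high, 35 mm above the plate's underside (so 35 mm above the table when the plate lies on it; the gap under the bar is 22 mm). The plate is loose, painted blue with a dark 74 x 40 mm pad under the handle, 110 (x) x 84 (y) x 5 mm, about 0.15 to 0.31 kg, lying flat beside the box. Axes are the plate's: z up. It fits either way round.
- cover_under (a point): Centre of the cover plate's underside. Axes are the plate's.
- flange_center (a point): Centre of the flange's top face, 40 mm above the table, 60 mm to the +y side of the box's centre. The flange is 118 x 92 mm with a 62 x 40 mm window. Axes as the box's.
- cover_hole0 (a point): Underside centre of a 9 mm through hole in the cover plate, at x -44, y -31 mm from the plate's centre.
- cover_hole1 (a point): Underside centre of a 9 mm through hole in the cover plate, at x +44, y -31 mm from the plate's centre.
- cover_hole2 (a point): Underside centre of a 9 mm through hole in the cover plate, at x +44, y +31 mm from the plate's centre.
- cover_hole3 (a point): Underside centre of a 9 mm through hole in the cover plate, at x -44, y +31 mm from the plate's centre.
- thread0 (a point): Mouth of an 8 mm threaded hole in the flange's top face, at x -44, y -31 mm from the flange's centre.
- thread1 (a point): Mouth of an 8 mm threaded hole in the flange's top face, at x +44, y -31 mm from the flange's centre.
- thread2 (a point): Mouth of an 8 mm threaded hole in the flange's top face, at x +44, y +31 mm from the flange's centre.
- thread3 (a point): Mouth of an 8 mm threaded hole in the flange's top face, at x -44, y +31 mm from the flange's centre.
- parts_dish: Steel parts dish, 99 mm across, 18 mm high, at the back; a bystander. Origin under its centre.
- cap_screw_1: Grey M8 cap screw, 13x13x21 mm, standing on its head in the dish; a bystander.
- cap_screw_2: Another cap screw standing in the dish; a bystander.
- cap_screw_3: Another cap screw standing in the dish; a bystander.
- ring_gauge: Steel ring gauge, 64 mm across, 20 mm high, lying flat; a bystander.
- tape_1: Roll of brown tape, 92x90x48 mm, lying flat; a bystander.
- hex_key_1: Grey hex key, 30x89x7 mm, lying flat; a bystander.
Mind the look-alikes: they are no part of the job. Leave any turquoise look-alike of the part that bears cover_grip alone.

How it is judged:
On the way, in this order (a step that is already met when the one before it is completed fails the run):
1. the pointer is at the red mark with the lock still open (value of joint knob between -0.12 and 0.12 rad and value of joint lock below 0.012 m), for 0.2 s.
2. the lock is fully home with the pointer still at the mark (value of joint knob between -0.12 and 0.12 rad and value of joint lock above 0.037 m), for 0.2 s.
At the end, for the whole second after the job is handed in: The knob is within 0.12 rad of the mark, the lock is within 5 mm of its stop, and the gripper holds the cover plate still, within 0.09 rad of level, its underside 5 to 30 mm above the flange and not touching the box, each of its holes within 5 mm (horizontally) of a threaded hole (all of step 2 and ((horizontal distance between cover_hole0 and thread0 below 0.005 m and horizontal distance between cover_hole1 and thread1 below 0.005 m and horizontal distance between cover_hole2 and thread2 below 0.005 m and horizontal distance between cover_hole3 and thread3 below 0.005 m) or (horizontal distance between cover_hole0 and thread2 below 0.005 m and horizontal distance between cover_hole1 and thread3 below 0.005 m and horizontal distance between cover_hole2 and thread0 below 0.005 m and horizontal distance between cover_hole3 and thread1 below 0.005 m)) and z of cover_under in the frame of flange_center between 0.005 and 0.03 m and angle between cover_under's own z axis and vertical below 0.09 rad and linear speed of cover below 0.02 m/s and angular speed of cover below 0.15 rad/s and contact force between cover and the fingers above 1 N and contact force between cover and regulator below 0.1 N); the arm keeps its last pose, push and grip.
It fails at once if the dish, a cap screw, the ring gauge, the tape or the hex key pushed more than 30 mm from where it was (distance of any of parts_dish, cap_screw_1, cap_screw_2, cap_screw_3, ring_gauge, tape_1, hex_key_1 from where it was at the start of the episode above 0.03 m).
It also fails if it takes over 58 s, if anything falls off the work surface, if the arm or the gripper's body presses on something with over 40 N, if the wrist force passes 120 N, or if a joint passes its speed limit or range.

## Working session

There is one attempt and no reset: what is moved stays moved. The work goes in short steps, Python scripts to look and compute and a shell command to move; the robot and the scene stay as the last step left them, time stands still between calls to the robot, and variables do not carry over. Pictures are saved under pics/ and viewed, at most 10 in all, crops included, and the job is handed in when it is done.

```bash
mkdir -p pics
cat > h.py <<'E'
import numpy as np, cv2
from scipy.spatial.transform import Rotation as Ro
from workcell import telemetry, grab_frame, bot
def cam(name):
    s=telemetry.observe(); f=grab_frame(name)
    f['f']=210/np.tan(np.radians(f['vertical_fov'])/2)
    if name=='wrist':
        T=np.eye(4); T[:3,:3]=Ro.from_euler('xyz',s['tool_rot']).as_matrix() if np.size(s['tool_rot'])==3 else Ro.from_quat(s['tool_rot']).as_matrix()
        T[:3,3]=s['position']; T=T@np.array(f['hand_eye']); f['Rw']=T[:3,:3]; f['tw']=T[:3,3]
    else:
        R=np.array(f['R']); f['Rw']=R.T; f['tw']=-R.T@np.array(f['t'])
    d=f['depth']; v,u=np.mgrid[:420,:560]
    P=np.stack([(u-f['cx'])/f['f']*d,(v-f['cy'])/f['f']*d,d],-1)
    f['W']=P@f['Rw'].T+f['tw']; f['W'][d==0]=np.nan
    return f
def save(f,n): cv2.imwrite('pics/'+n,cv2.cvtColor(f['pixels'],cv2.COLOR_RGB2BGR))
E
python3 - <<'E'
from h import *
s=telemetry.observe(); print({k:np.round(v,3).tolist() for k,v in s.items()}, bot.tcp_to_tips)
for n in ('top','scene'):
    f=cam(n); save(f,n+'.png'); print(n,f['f'],f['cx'],f['cy'],f['tw'],f['Rw'].round(2).tolist())
    np.save(n+'.npy',f['W']); np.save(n+'p.npy',f['pixels'])
E
```

```text
{'clock': 0.0, 'qpos': [-1.2, 0.522, -0.036, 1.6, 0.021, 1.021, -0.113], 'qd': [0.0, -0.001, 0.001, -0.001, -0.001, 0.002, -0.0], 'joint_efforts': [-0.001, -92.707, 1.98, -36.993, 0.018, 0.008, -0.0], 'position': [0.267, 0.565, 0.25], 'tool_rot': [-3.14, 0.0, 2.701], 'force': [-0.142, 0.81, 0.444], 'moment': [0.018, -0.034, 0.003], 'finger_force': 0.0, 'grip_width': 0.086} 0.019
top 504.7652275535136 279.00261546621806 204.1434571620553 [0.31712549 0.15119371 1.38602304] [[-0.01, -0.98, 0.19], [-1.0, 0.01, 0.02], [-0.02, -0.19, -0.98]]
scene 462.3833102148671 282.95667490218807 217.75536428521787 [-0.4949643  -0.48037823  0.76895517] [[0.5, -0.43, 0.75], [-0.87, -0.23, 0.45], [-0.02, -0.87, -0.49]]
```

View pics/top.png

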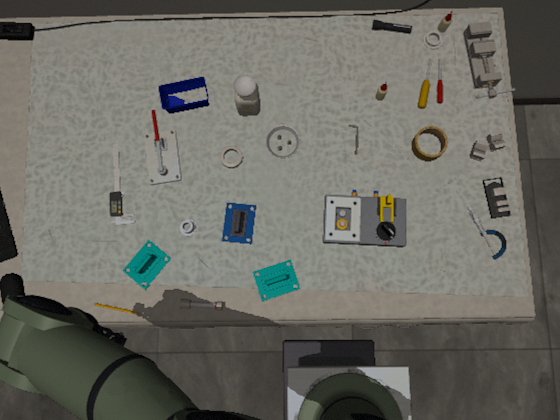

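View pics/scene.png

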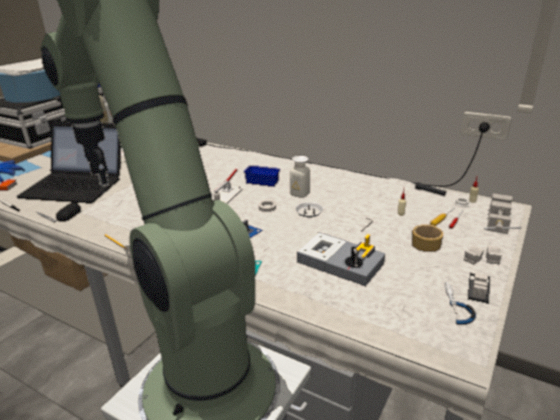

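The top view shows the regulator at (365,221), with the knob at (386,231) and the yellow lock at (386,208). Candidates for the cover are the blue plate at (239,223), the turquoise plates at (147,264) and (277,280), and the blue bin at (184,94). I choose the blue plate at (239,223), which has the dark pad and handle.

Run:
```python
from h import *
W=np.load('top.npy');p=np.load('topp.npy')
def rect(m,name):
    P=W[m][:,:2].astype(np.float32); r=cv2.minAreaRect(P*1000); print(name,m.sum(),r, W[m][:,2].mean())
sub=np.zeros((420,560),bool)
a=sub.copy();a[185:255,315:415]=1
h=W[...,2]
rect(a&(h>.034)&(h<.044),'box top')
fx=a&(h>.034)&(h<.044)&(p.min(-1)>150); rect(fx,'flange bright')
hsv=cv2.cvtColor(p,cv2.COLOR_RGB2HSV).astype(int)
y=a&(hsv[...,0]>20)&(hsv[...,0]<32)&(hsv[...,1]>150)&(hsv[...,2]>120); rect(y&(h>.065),'tab'); rect(y,'yellow')
b=sub.copy();b[195:250,215:262]=1
rect(b&(hsv[...,0]>100)&(hsv[...,0]<120)&(hsv[...,1]>120),'blue')
rect(b&(h>.03)&(h<.055),'handle')
rect(a&(h>.065)&(hsv[...,2]<80),'knobbar')
def crop(y0,y1,x0,x1,k): return cv2.resize(p[y0:y1,x0:x1],None,fx=k,fy=k,interpolation=cv2.INTER_CUBIC)
im=np.hstack([crop(185,260,205,265,6),crop(180,255,350,420,6)])
cv2.imwrite('pics/c.png',im[...,::-1])
```

```text
box top 2267 ((536.06298828125, -58.76775360107422), (219.78424072265625, 138.98045349121094), 86.1744155883789) 0.0407718030947328
flange bright 674 ((537.2908325195312, 2.42724609375), (88.2324447631836, 116.32263946533203), 86.07270050048828) 0.04089555153155753
tab 33 ((579.8629150390625, -116.38803100585938), (9.045531272888184, 22.909528732299805), 83.82136535644531) 0.08775645862465953
yellow 252 ((552.75537109375, -58.45189666748047), (70.52249908447266, 156.23973083496094), 6.828771114349365) 0.055033912760884394
blue 663 ((534.9090576171875, 286.2187194824219), (80.68647003173828, 107.88735961914062), 82.31491088867188) nan
handle 105 ((532.991455078125, 284.43658447265625), (12.666193008422852, 56.72712326049805), 83.97955322265625) 0.043001307390280664
knobbar 76 ((530.1260986328125, -107.98749542236328), (93.08167266845703, 25.094280242919922), 4.303922176361084) 0.08179442083174142
```

View pics/c.png

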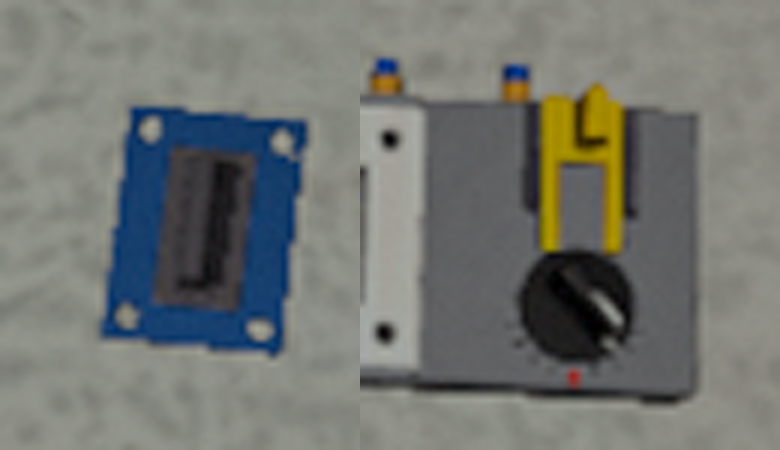

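The crop confirms the choice: a blue plate with a dark pad and handle at (239,223), and no turquoise. On the regulator, the pointer stands to the right of the red mark, at roughly +0.7 rad. I'll move above the knob and look from close by.

```bash
python3 -m crank '0.085 -0.0284 -0.0284 0 0 0 0;0.085 -0.0284 -0.0284 0 0 0 0;0.085 -0.0284 -0.0284 0 0 0 0;0.085 -0.0284 -0.0284 0 0 0 0;0.085 -0.0284 -0.0284 0 0 0 0;0.085 -0.0284 -0.0284 0 0 0 0;0.085 -0.0284 -0.0284 0 0 0 0;0.085 -0.0284 -0.0284 0 0 0 0' 60
python3 -m crank '0.085 -0.0284 -0.0284 0 0 0 0;0.085 -0.0284 -0.0284 0 0 0 0;0.085 -0.0284 -0.0284 0 0 0 0;0.085 -0.0284 -0.0284 0 0 0 0;0.085 -0.0284 -0.0284 0 0 0 0;0.085 -0.0284 -0.0284 0 0 0 0;0.085 -0.0284 -0.0284 0 0 0 0;0.085 -0.0284 -0.0284 0 0 0 0'
python3 -m crank '0.085 -0.0284 -0.0284 0 0 0 0;0.085 -0.0284 -0.0284 0 0 0 0;0.085 0 0 0 0 0 7;0.085 0 0 0 0 0 7;0.085 0 0 0 0 0 7;0.085 0 0 0 0 0 7;0.085 0 0 0 0 0 7;0.085 0 0 0 0 0 7'
python3 -m crank '0.085 0 0 0 0 0 7;0.085 0 0 0 0 0 7;0.085 0 0 0 0 0 7;0.085 0 0 0 0 0 7;0.085 0 0 0 0 0 7;0.085 0 0 0 0 0 7;0.085 0 0 0 0 0 7;0.085 0 0 0 0 0 7'
python3 - <<'E'
from h import *
s=telemetry.observe(); print(s['clock'],s['position'],s['tool_rot'],s['qpos'])
f=cam('wrist'); save(f,'w1.png'); np.save('w1.npy',f['W']); np.save('w1p.npy',f['pixels'])
E
```

```text
clock: 0.77
position: [0.3753, 0.2609, 0.2503]
tool_rot: [-3.142, -0.0, 2.701]
force: [1.6, 1.3, -0.5]
grip_width: 0.0848
finger_force: 0.0
clock: 1.43
position: [0.4839, -0.0416, 0.2503]
tool_rot: [3.142, 0.0, 2.701]
force: [1.0, 1.6, 0.1]
grip_width: 0.085
finger_force: 0.0
clock: 2.1
position: [0.5107, -0.1152, 0.2501]
tool_rot: [-3.141, -0.0, 1.962]
force: [0.2, 0.2, -0.8]
grip_width: 0.0849
finger_force: 0.0
clock: 2.77
position: [0.5108, -0.1151, 0.2502]
tool_rot: [-3.141, 0.0, 0.984]
force: [-0.5, 0.2, 0.1]
grip_width: 0.0844
finger_force: 0.0
2.7667 [ 0.51075887 -0.11510469  0.25016308] [-3.14128905e+00  1.80292755e-04  9.84415938e-01] [-0.37655296  0.43088514  0.65593993  1.88985271 -0.32368336  0.92850711
 -0.15428131]
```

View pics/w1.png

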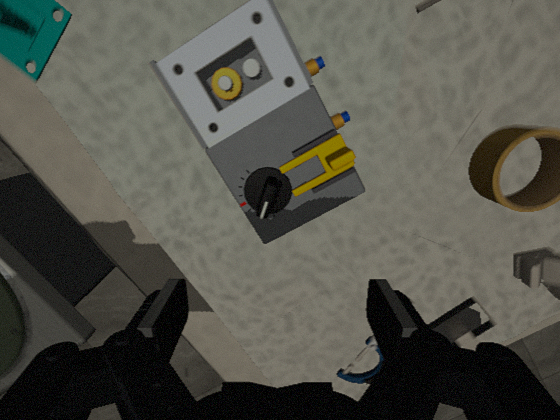

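The wrist picture shows the knob at (268,190) with its pointer towards (263,212), the red mark at (243,205), the tab at (341,158) and the flange's threaded holes at (257,17), (178,69), (290,82) and (213,127).

```bash
cat > meas.py <<'E'
from h import *
def rect(W,m):
    P=W[m][:,:2].astype(np.float32); r=cv2.minAreaRect(P*1000); return m.sum(),np.round(r[0],1),np.round(r[1],1),round(r[2],1),np.nanmean(W[m][:,2]).round(4)
def near(W,x,y,r): return np.hypot(W[...,0]-x,W[...,1]-y)<r
E
python3 - <<'E'
from meas import *
W=np.load('w1.npy');p=np.load('w1p.npy');h=W[...,2]
hsv=cv2.cvtColor(p,cv2.COLOR_RGB2HSV).astype(int)
y=(hsv[...,0]>20)&(hsv[...,0]<32)&(hsv[...,1]>150)&near(W,.55,-.115,.09)
print('tab',rect(W,y&(h>.08))); 
red=((hsv[...,0]<6)|(hsv[...,0]>174))&(hsv[...,1]>120)&near(W,.5,-.1,.08); print('red',rect(W,red))
k=near(W,.525,-.108,.06)
print('bar',rect(W,k&(h>.077)&~y&(hsv[...,1]<120)&near(W,.52,-.108,.035)))
print('dial',rect(W,k&(h>.043)&(h<.05)&(hsv[...,2]<90)&near(W,.52,-.108,.035)))
white=k&(h>.05)&(p.min(-1)>130); print('pointer',rect(W,white))
print('fl',rect(W,(p.min(-1)>110)&(h>.036)&(h<.044)&near(W,.537,.002,.08)))
g=near(W,.535,-.06,.14)&(h>.036)&(h<.044); print('box',rect(W,g))
for (u,v) in [(257,17),(178,69),(290,82),(213,127),(268,190),(263,212),(341,158)]: print(W[v,u].round(4))
E
```

```text
tab (np.int64(891), array([ 524., -119.]), array([ 54.4, 132.2]), 73.0, np.float64(0.225))
red (np.int64(1844), array([ 505.3, -112.3]), array([ 43.7, 136.1]), 50.9, np.float64(0.2929))
bar (np.int64(4626), array([ 521.2, -109.8]), array([40.6, 65.1]), 78.0, np.float64(0.2964))
dial (np.int64(1072), array([ 517.3, -110.5]), array([50.8, 64.2]), 88.9, np.float64(0.0458))
pointer (np.int64(12), array([ 495.7, -115.3]), array([14. ,  0.8]), 38.3, np.float64(0.0843))
fl (np.int64(9054), array([538.5,   2.2]), array([ 92.5, 119.1]), 85.7, np.float64(0.0398))
box (np.int64(20571), array([533.2, -57.4]), array([219.9, 130.5]), 86.1, np.float64(0.0398))
[0.586  0.0312 0.0334]
[0.4962 0.0376 0.0338]
[ 0.5812 -0.033   0.0334]
[ 0.4912 -0.0249  0.0321]
[ 0.5093 -0.1025  0.083 ]
[ 0.4932 -0.1177  0.0838]
[ 0.5814 -0.1138  0.0862]
```

Run:
```python
from meas import *
W=np.load('w1.npy');p=np.load('w1p.npy');h=W[...,2]
hsv=cv2.cvtColor(p,cv2.COLOR_RGB2HSV).astype(int)
k=(h<.092)
y=(hsv[...,0]>20)&(hsv[...,0]<32)&(hsv[...,1]>150)&near(W,.55,-.115,.09)&k
m=y&(h>.082);print('tab',rect(W,m),W[m].mean(0)) 
red=((hsv[...,0]<6)|(hsv[...,0]>174))&(hsv[...,1]>120)&near(W,.48,-.1,.05)&k&(h<.05); print('red',rect(W,red),W[red].mean(0))
m=k&(h>.080)&near(W,.508,-.106,.035)&~y; print('bar',rect(W,m),W[m].mean(0))
yaw=np.radians(-3.9);X=np.array([np.cos(yaw),np.sin(yaw)])
print('axis from red',W[red].mean(0)[:2]+.0315*X, 'Tab home', )
```

```text
tab (np.int64(299), array([ 543.8, -109.4]), array([98.6, 24.8]), 0.6, np.float64(0.0859)) [ 0.57967826 -0.1151649   0.08593914]
red (np.int64(36), array([ 495.8, -113.5]), array([46.6, 37.6]), 27.4, np.float64(0.0426)) [ 0.48508042 -0.11404985  0.04255706]
bar (np.int64(435), array([ 501.6, -110.4]), array([36.1, 12. ]), 38.5, np.float64(0.0834)) [ 0.50223278 -0.10971512  0.08336505]
axis from red [ 0.51650748 -0.11619233] Tab home
```

```bash
python3 -m crank '0.05 0 0 0 0 0 6;0.05 0 0 0 0 0 6;0.05 0 0 0 0 0 5.9;0.05 -0.0043 -0.0094 0.02 0 0 0;0.05 0 0 0.04 0 0 0;0.05 0 0 0.04 0 0 0;0.05 0 0 0.03 0 0 0;0.05 0 0 0 0 0 0'
python3 -m crank '0.04 0 0 0.02 0 0 0;0.04 0 0 0.015 0 0 0;0.04 0 0 0.008 0 0 0;0.04 0 0 0 0 0 0;0 0 0 0 0 0 0;0 0 0 0 0 0 0;0 0 0 0 0 0 0;0 0 0 0 0 0 0' 30
```

```text
clock: 3.48
position: [0.4991, -0.11, 0.1159]
tool_rot: [-3.137, 0.005, 0.681]
force: [-0.1, -0.1, -1.3]
grip_width: 0.0499
finger_force: 0.0
clock: 4.15
position: [0.5019, -0.1103, 0.0786]
tool_rot: [-3.142, -0.001, 0.678]
force: [-4.3, 2.6, 13.1]
grip_width: 0.0114
finger_force: 33.7
```

```bash
python3 -m crank '0 0 0 0 0 0 6;0 0 0 0 0 0 6;0 0 0 0 0 0 6;0 0 0 0 0 0 6;0 0 0 0 0 0 6;0 0 0 0 0 0 6;0 0 0 0 0 0 6;0 0 0 0 0 0 0.6'
python3 -m crank '0 0 0 0 0 0 0;0 0 0 0 0 0 0;0 0 0 0 0 0 0;0 0 0 0 0 0 0;0.04 0 0 0 0 0 0;0.04 0 0 0 0 0 0;0.04 0 0 0 0 0 0;0.04 0 0 0 0 0 0'
python3 -m crank '0.04 0 0 -0.03 0 0 0;0.04 0 0 -0.03 0 0 0;0.04 0 0 -0.03 0 0 0;0.04 0 0 -0.02 0 0 0;0.04 -0.03 0 0 0 0 0;0.04 0 0 0 0 0 0;0.04 0 0 0 0 0 0;0.04 0 0 0 0 0 0'
python3 - <<'E'
from meas import *
s=telemetry.observe(); print(s['clock'],s['position'],s['tool_rot'],s['qpos'])
f=cam('wrist'); save(f,'w2.png'); W=f['W'];h=W[...,2];p=f['pixels']
for n in (.08,):
    k=(h>n)&(h<.092)
    m=k&near(W,.502,-.11,.035);print('bar',rect(W,m)if m.any() else 0)
    m=k&near(W,.580,-.1155,.035);print('tab',rect(W,m)if m.any() else 0)
E
```

```text
clock: 4.82
position: [0.5018, -0.1101, 0.0785]
tool_rot: [-3.14, -0.001, -0.072]
force: [-5.4, 5.0, 19.0]
grip_width: 0.011
finger_force: 34.7
clock: 5.48
position: [0.5019, -0.1105, 0.0776]
tool_rot: [-3.141, -0.0, -0.065]
force: [0.3, -0.7, 0.7]
grip_width: 0.04
finger_force: 0.0
clock: 6.15
position: [0.4721, -0.1084, 0.1874]
tool_rot: [-3.141, -0.0, -0.065]
force: [0.8, -0.4, -0.7]
grip_width: 0.0401
finger_force: 0.0
6.15 [ 0.47212382 -0.10844217  0.18740358] [-3.14139608e+00 -4.26565231e-04 -6.52442106e-02] [-0.55224781  0.56767343  0.91782116  2.05469851 -0.62361337  0.82087749
 -0.89857949]
bar (np.int64(755), array([ 502. , -110.5]), array([11.9, 35.9]), 85.7, np.float64(0.0833))
tab (np.int64(604), array([ 581.6, -115.7]), array([ 9.3, 23.8]), 86.4, np.float64(0.0861))
```

View pics/w2.png

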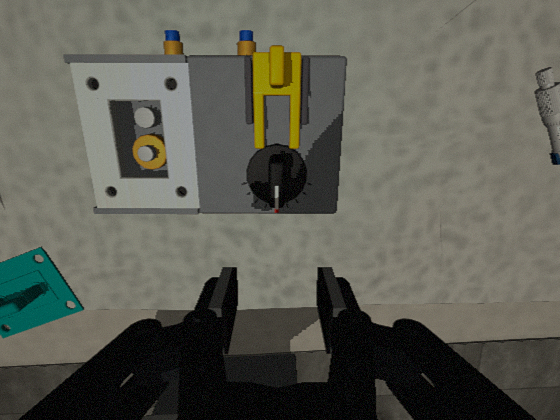

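The pointer now stands at the red mark, at (277,205), and the tab is at (277,66). The measured travel is about 5 mm, so I'll grip the tab and pull it about 37 mm.

```bash
python3 -m crank '0.04 0.036 0 0 0 0 0;0.04 0.036 0 0 0 0 0;0.04 0.0378 0 0 0 0 0;0.04 0 0 0.02 0 0 0;0.04 0 0 0.03 0 0 0;0.04 0 0 0.03 0 0 0;0.04 0 0 0.02 0 0 0;0.04 0 0 0.008 0 0 0'
python3 -m crank '0.04 0 0 0 0 0 0;0.04 0 0 0 0 0 0;0 0 0 0 0 0 0;0 0 0 0 0 0 0;0 0 0 0 0 0 0;0 0 0 0 0 0 0;0 0 0 0 0 0 0;0 0 0 0 0 0 0' 40
python3 -m crank '0 -0.0047 0 0 0 0 0;0 -0.0047 0 0 0 0 0;0 -0.0047 0 0 0 0 0;0 -0.0047 0 0 0 0 0;0 -0.0047 0 0 0 0 0;0 -0.0047 0 0 0 0 0;0 -0.0047 0 0 0 0 0;0 -0.0047 0 0 0 0 0'
python3 -m crank '0 0 0 0 0 0 0;0 0 0 0 0 0 0;0 0 0 0 0 0 0;0 0 0 0 0 0 0;0 0 0 0 0 0 0;0 0 0 0 0 0 0;0 0 0 0 0 0 0;0 0 0 0 0 0 0'
```

```text
clock: 6.87
position: [0.5803, -0.1157, 0.076]
tool_rot: [3.142, 0.004, -0.066]
force: [-0.6, -0.5, 0.5]
grip_width: 0.0397
finger_force: 0.0
clock: 7.53
position: [0.582, -0.1154, 0.0804]
tool_rot: [-3.141, -0.002, -0.065]
force: [-0.5, 2.7, 9.2]
grip_width: 0.0094
finger_force: 41.9
clock: 8.2
position: [0.5448, -0.1129, 0.0805]
tool_rot: [-3.141, -0.003, -0.065]
force: [10.7, 2.9, 12.1]
grip_width: 0.0092
finger_force: 42.7
clock: 8.87
position: [0.545, -0.1129, 0.0805]
tool_rot: [-3.141, -0.003, -0.065]
force: [2.8, 3.6, 9.7]
grip_width: 0.0095
finger_force: 42.1
```

```bash
python3 -m crank '0.05 0 0 0 0 0 0;0.05 0 0 0 0 0 0;0.05 0 0 0 0 0 0;0.05 0 0 -0.03 0 0 0;0.05 0 0 -0.03 0 0 0;0.05 0 0 -0.03 0 0 0;0.05 -0.035 0 -0.02 0 0 0;0.05 -0.036 0 0 0 0 0'
cat > chk.py <<'E'
from meas import *
s=telemetry.observe(); print(s['clock'],s['position'],s['tool_rot'])
f=cam('wrist'); W=f['W'];h=W[...,2]; k=(h>.08)&(h<.092)
m=k&near(W,.502,-.11,.021);print('bar',rect(W,m)if m.any() else 0)
m=k&near(W,.545,-.113,.0165);print('tab',rect(W,m)if m.any() else 0)
E
python3 chk.py
python3 -m crank '0.085 -0.0071 -0.0394 0 0 0 0;0.085 -0.0071 -0.0394 0 0 0 0;0.085 -0.0071 -0.0394 0 0 0 0;0.085 -0.0071 -0.0394 0 0 0 0;0.085 -0.0071 -0.0394 0 0 0 0;0.085 -0.0071 -0.0394 0 0 0 0;0.085 -0.0071 -0.0394 0 0 0 0;0.085 -0.0071 -0.0394 0 0 0 0'
python3 -m crank '0.085 0.0 -0.0394 0 0 0 0;0.085 0.0 -0.0394 0 0 0 0;0.085 0 0 0 0 0 0;0.085 0 0 0 0 0 0;0.085 0 0 0 0 0 0;0.085 0 0 0 0 0 0;0.085 0 0 0 0 0 0;0.085 0 0 0 0 0 0'
python3 - <<'E'
from meas import *
s=telemetry.observe(); print(s['clock'],s['position'],s['tool_rot'],s['qpos'])
f=cam('wrist'); save(f,'w3.png'); W=f['W'];h=W[...,2];p=f['pixels']
hsv=cv2.cvtColor(p,cv2.COLOR_RGB2HSV).astype(int); n=near(W,.534,.286,.1)
print('blue',rect(W,n&(hsv[...,0]>100)&(hsv[...,0]<120)&(hsv[...,1]>140)&(h>0)&(h<.02)))
print('handle',rect(W,n&(h>.036)&(h<.06)))
E
```

```text
clock: 9.53
position: [0.4737, -0.1096, 0.1919]
tool_rot: [3.141, -0.004, -0.065]
force: [0.0, -1.0, -0.1]
grip_width: 0.0501
finger_force: 0.0
9.5333 [ 0.47372498 -0.10958059  0.19192523] [ 3.14094867 -0.00428645 -0.06539462]
bar (np.int64(732), array([ 502. , -110.4]), array([11.6, 35.8]), 86.3, np.float64(0.0833))
tab (np.int64(483), array([ 544.7, -113.4]), array([ 9.3, 23.1]), 86.0, np.float64(0.0861))
clock: 10.25
position: [0.4361, 0.2116, 0.1894]
tool_rot: [-3.141, 0.0, -0.065]
force: [0.9, -0.1, 0.4]
grip_width: 0.085
finger_force: 0.0
clock: 10.92
position: [0.4422, 0.2874, 0.1895]
tool_rot: [-3.141, 0.0, -0.067]
force: [0.8, -0.2, 0.6]
grip_width: 0.0848
finger_force: 0.0
10.9167 [0.4422399  0.28742437 0.1894629 ] [-3.14130356e+00  1.75332961e-05 -6.69948754e-02] [-1.34788839  0.67143598  0.98370111  1.94806228 -0.71173405  0.9162533
 -1.63582253]
blue (np.int64(7279), array([535.1, 285.8]), array([ 82.7, 109.4]), 83.3, np.float64(0.0049))
handle (np.int64(1117), array([535.1, 286.3]), array([12., 58.]), 83.2, np.float64(0.0424))
```

View pics/w3.png

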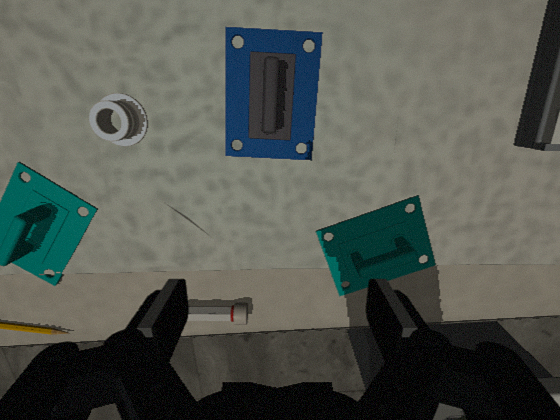

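The picture shows the blue plate with its handle at (274,93), and the turquoise look-alikes at (45,222) and (377,245). The measured sizes, 83 x 109 mm for the plate and 12 x 58 mm for the handle, match the description.

```bash
python3 -m crank '0.05 0 0 0 0 0 2.9;0.05 0.031 -0.0097 0 0 0 0;0.05 0.031 0 0.02 0 0 0;0.05 0.0304 0 0.02 0 0 0;0.05 0 0 0.03 0 0 0;0.05 0 0 0.03 0 0 0;0.05 0 0 0.02 0 0 0;0.05 0 0 0 0 0 0'
python3 -m crank '0.05 0 0 0.02 0 0 0;0.05 0 0 0.0135 0 0 0;0.05 0 0 0 0 0 0;0 0 0 0 0 0 0;0 0 0 0 0 0 0;0 0 0 0 0 0 0;0 0 0 0 0 0 0;0 0 0 0 0 0 0' 60
```

```text
clock: 11.63
position: [0.5334, 0.2859, 0.0658]
tool_rot: [3.139, 0.004, -0.117]
force: [0.1, 0.2, -0.3]
grip_width: 0.0504
finger_force: 0.0
clock: 12.3
position: [0.5354, 0.2874, 0.037]
tool_rot: [-3.14, -0.001, -0.116]
force: [-1.4, 0.3, 8.9]
grip_width: 0.0108
finger_force: 59.2
```

```bash
python3 -m crank '0 0 0 -0.005 0 0 0;0 0 0 -0.01 0 0 0;0 0 0 -0.015 0 0 0;0 0 0 -0.02 0 0 0;0 0 0 -0.02 0 0 0;0 0 0 -0.02 0 0 0;0 0 0 -0.01 0 0 0;0 0 0 0 0 0 0' 90
python3 -m crank '0 0.0022 0.0176 0 0 0 0;0 0.0022 0.0176 0 0 0 0;0 0.0022 0.0176 0 0 0 0;0 0.0022 0.0176 0 0 0 0;0 0.0022 0.0176 0 0 0 0;0 0.0022 0.0176 0 0 0 0;0 0.0022 0.0176 0 0 0 0;0 0.0022 0.0176 0 0 0 0'
python3 -m crank '0 0.0022 0.0176 0 0 0 0;0 0.0022 0.0176 0 0 0 0;0 0.0022 0.0176 0 0 0 0;0 0.0022 0.0176 0 0 0 0;0 0.0022 0.0176 0 0 0 0;0 0.0022 0.0176 0 0 0 0;0 0.0022 0.0176 0 0 0 0;0 0.0022 0.0175 0 0 0 0'
python3 -m crank '0 0 0 0 0 0 -1.4;0 0 0 0 0 0 -1.4;0 0 0 0 0 0 0;0 0 0 0 0 0 0;0 0 0 0 0 0 0;0 0 0 0 0 0 0;0 0 0 0 0 0 0;0 0 0 0 0 0 0'
cat > m4.py <<'E'
from meas import *
import sys
s=telemetry.observe(); print(s['clock'],s['position'].round(4),s['tool_rot'],s['force'].round(1),s['finger_force'])
for n in ('wrist','top'):
    f=cam(n); save(f,sys.argv[1]+n+'.png'); W=f['W'];h=W[...,2];p=f['pixels']
    hsv=cv2.cvtColor(p,cv2.COLOR_RGB2HSV).astype(int)
    m=near(W,.5375,.0024,.09)&(hsv[...,0]>100)&(hsv[...,0]<120)&(hsv[...,1]>140)
    if m.sum()>50:
        print(n,rect(W,m)); P=W[m]; A=np.c_[P[:,:2],np.ones(len(P))]; print('plane',np.linalg.lstsq(A,P[:,2],rcond=None)[0])
E
python3 m4.py a
```

```text
clock: 12.97
position: [0.5358, 0.2875, 0.1386]
tool_rot: [-3.139, -0.003, -0.116]
force: [0.9, 0.3, -2.5]
grip_width: 0.01
finger_force: 88.0
clock: 13.63
position: [0.5356, 0.1444, 0.1352]
tool_rot: [3.141, 0.001, -0.116]
force: [-0.8, -0.6, -2.7]
grip_width: 0.0101
finger_force: 88.0
clock: 14.3
position: [0.5368, 0.0026, 0.1352]
tool_rot: [3.141, 0.001, -0.116]
force: [0.1, -0.5, -2.6]
grip_width: 0.0103
finger_force: 88.0
clock: 14.97
position: [0.5373, 0.0037, 0.1358]
tool_rot: [3.142, 0.0, -0.067]
force: [0.3, -0.1, -1.4]
grip_width: 0.0106
finger_force: 88.1
14.9667 [0.5373 0.0037 0.1358] [ 3.14153183e+00  2.12024246e-05 -6.70487115e-02] [ 0.3 -0.1 -1.4] 88.10500860214233
wrist (np.int64(15002), array([549.9,   3. ]), array([118.8, 114.4]), 15.1, np.float64(0.1097))
plane [-0.21191275  0.03940972  0.22807844]
```

View pics/awrist.png

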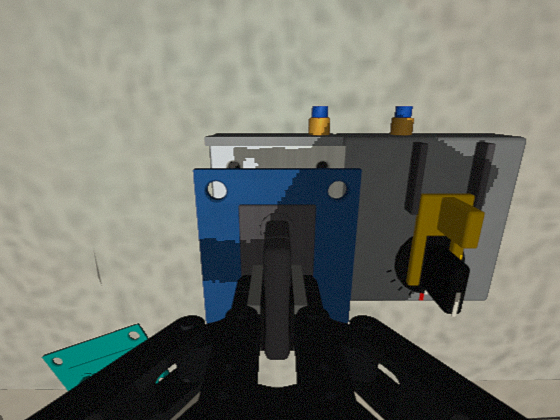

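The plate is held with its far holes at (216,190) and (338,190), and the flange is still partly visible behind it. The lock and knob still look right. Next I'll measure the plate's pose.

```bash
cat > m5.py <<'E'
from meas import *
s=telemetry.observe(); zt=s['position'][2]-.031
f=cam('wrist'); W=f['W'];h=W[...,2];p=f['pixels']
hsv=cv2.cvtColor(p,cv2.COLOR_RGB2HSV).astype(int)
m=near(W,.5375,.0024,.09)&(hsv[...,0]>100)&(hsv[...,0]<125)&(hsv[...,1]>120)&(abs(h-zt)<.008)&(W[...,0]>.53)
P=W[m];A=np.c_[P[:,:2],np.ones(len(P))]; a=np.linalg.lstsq(A,P[:,2],rcond=None)[0]; print('plane slope',a[:2],'top z centre',a@[.5375,.0024,1])
# holes: non-plate blobs inside the filled plate hull
hull=cv2.convexHull(np.argwhere(m)[:,::-1].astype(np.int32)); H=np.zeros(m.shape,np.uint8); cv2.fillConvexPoly(H,hull,1)
n,l,st,c=cv2.connectedComponentsWithStats(((H>0)&~(h>zt-.006)).astype(np.uint8))
yaw=np.radians(-3.9);F=np.array([.5375,.0024]);R=np.array([[np.cos(yaw),-np.sin(yaw)],[np.sin(yaw),np.cos(yaw)]])
for i in range(1,n):
    if st[i,4]<60: continue
    d=f['Rw']@[(c[i,0]-f['cx'])/f['f'],(c[i,1]-f['cy'])/f['f'],1]; t=(a@[.5375,.0024,1]-f['tw'][2])/d[2]; X=f['tw']+t*d
    print(c[i].round(1),st[i,4],X.round(4),'in flange frame mm',(R.T@(X[:2]-F)*1000).round(1))
print(rect(W,m))
E
python3 m5.py
```

```text
plane slope [-0.00183375 -0.00115664] top z centre 0.1034315767617217
[216.4 189.3] 244 [0.5836 0.0303 0.1034] in flange frame mm [44.1 31. ]
[336.6 189.3] 240 [ 0.5795 -0.0304  0.1034] in flange frame mm [ 44.2 -29.8]
(np.int64(11396), array([559.8,   1.1]), array([84. , 64.8]), 86.5, np.float64(0.1034))
```

```bash
python3 -m crank '0 0 0.0006 0.006 0 0 0;0 0 0 0.008 0 0 0;0 0 0 0.008 0 0 0;0 0 0 0.008 0 0 0;0 0 0 0.006 0 0 0;0 0 0 0.004 0 0 0;0 0 0 0.003 0 0 0;0 0 0 0 0 0 0'
python3 -m crank '0 0 0 0 0 0 0;0 0 0 0 0 0 0;0 0 0 0 0 0 0;0 0 0 0 0 0 0;0 0 0 0 0 0 0;0 0 0 0 0 0 0;0 0 0 0 0 0 0;0 0 0 0 0 0 0'
python3 m5.py; python3 chk.py
```

```text
clock: 15.78
position: [0.537, 0.0027, 0.0922]
tool_rot: [3.141, 0.001, -0.067]
force: [-0.5, -0.2, -2.6]
grip_width: 0.0104
finger_force: 88.1
clock: 16.45
position: [0.5372, 0.0028, 0.0928]
tool_rot: [-3.142, -0.0, -0.067]
force: [-0.0, -1.3, -2.5]
grip_width: 0.0108
finger_force: 88.1
plane slope [-0.00134878 -0.00069952] top z centre 0.0604797373265298
[216.4 189.3] 244 [0.5836 0.0296 0.0605] in flange frame mm [44.1 30.3]
[336.6 189.4] 242 [ 0.5794 -0.031   0.0605] in flange frame mm [ 44.1 -30.5]
(np.int64(11395), array([5.598e+02, 5.000e-01]), array([83.8, 64.6]), 86.2, np.float64(0.0604))
16.5 [0.53723304 0.00283436 0.09282818] [-3.14157010e+00 -2.59172157e-05 -6.73262154e-02]
bar (np.int64(1533), array([ 501.8, -109.5]), array([13.2, 38. ]), 83.8, np.float64(0.083))
tab (np.int64(1459), array([ 544.9, -112.8]), array([11.5, 24.4]), 85.8, np.float64(0.0849))
```

The underside is about 15.5 mm above the flange, the holes are within 1 mm and the plate is level. The knob and lock are still in place.

```bash
python3 -c "
from workcell import bot; print(bot.job_done())"
```

```text
the job is handed in; nothing more can be done
None
```

The job is handed in: the knob is at the red mark, the lock is fully home, and the blue cover is held level about 15 mm above the flange with the two holes I could measure within about 1 mm of their threads; the hand-in returned no verdict.

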